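# Hang the rinsed beaker to drain

## Task

The rinse is done: pull the rinsing cabinet's drawer right out to its stop, then lift out the tall beaker standing mouth down in it and hang it on the free peg of the draining rack, slid over the peg until its base sits on the peg's tip. Leave the drawer fully out with the funnel and the jar standing in it, and do not disturb the beakers that already hang on the rack.

Things in the scene. Friction and masses are not known exactly. Their poses are not given: they have to be found in the camera images.
- cabinet: Fixed white bench-top rinsing cabinet with one steel drawer, left or right of the robot's centre line, turned a little. Origin: on the bench under the middle of the shut drawer's front face. x points into the cabinet (the drawer comes out along -x), y to the left, z up. It spans x 0 to 295, y -200 to 145 mm (a grey control column at y below -140), top at z = 174 mm.
- drawer (a joint): How far the drawer is out, m: 0 shut, 0.19 at its stop. Starts 0 to 20 mm out; a few newtons of friction; stays where left. Front: a plate 14 mm thick, 277 wide, z = 21 to 161 mm. Behind it an open tray, 262 wide, 255 long, floor at z = 35, side and back walls up to z = 76 mm.
- drawer_handle (a point): Middle of the drawer's handle: a round level bar, 12 mm thick, 142 mm long, along the cabinet's y, 45 mm before the drawer front (33 mm free gap behind the bar), at z = 150 mm, 24 mm below the cabinet's top. Posts join it to the front 58 mm either side of this point. Moves with the drawer.
- beaker: The tall beaker: straight round milky plastic, 62 mm diameter, 110 mm tall, 3 mm wall and base, 0.06 to 0.13 kg, mouth down on the drawer's floor. Origin: centre of the mouth; z towards the closed base (up at the start; inside of the base at z = 107). Funnel and jar stand 80 mm apart in a row with it across the drawer; its centre is 75 to 115 mm behind the drawer front's outer face.
- funnel: Bystander: plastic funnel standing mouth down in the drawer, stem up, 68 mm across at the bottom, stem 17 mm, 92 mm tall. Origin: centre of its underside, z up.
- jar: Bystander: plastic jar standing neck down in the drawer, 62 mm across, 66 mm tall. Origin: centre of its underside, z up.
- rack: Fixed draining rack on the other side from the cabinet: drip tray (340 mm along y, x -165 to 35, 22 high) and a rail with three equal grey pegs 120 mm apart along y. Origin: on the bench under the middle peg's root; x away from the robot, z up. The pegs lean 45 degrees up, towards the robot (-x). Two carry beakers, one is free.
- free_peg: The free peg: round plastic rod 18 mm thick, round tip, 135 mm long. Origin: its root's centre at the rail, 95 mm above the bench; z runs along the peg to the tip, 45 degrees up towards the robot. A hung beaker has its z along the peg's z: mouth towards the root, upper inside wall lying on the peg, inside of the base on the tip.
- free_peg_tip (a point): The rounded end of the free peg, on its axis, 135 mm from the root, about 190 mm above the bench.
- hung_a: Bystander: a beaker hanging on another peg, 62 mm diameter, 110 mm long, axes as for the tall beaker. Not to be disturbed.
- hung_b: Bystander: a shorter, wider beaker hanging on the third peg, 68 mm diameter, 88 mm long, same axes. Not to be disturbed.

How it is judged:
On the way:
1. the drawer is pulled out to its stop while the tall beaker still stands in it, not held (value of joint drawer above 0.183 m and contact force between beaker and the fingers below 0.1 N and angle between beaker's own z axis and vertical below 0.15 rad and height (world z) of beaker below 0.045 m), for 0.2 s.
At the end, for the whole second after the job is handed in: Drawer within 10 mm of its stop; tall beaker at rest on the free peg, axis within 0.2 rad of the peg's, inside of its base within 12 mm of the tip, its weight on the peg; funnel and jar upright on the drawer's floor; the other beakers hang within 20 mm of where they were (value of joint drawer above 0.18 m and angle between the z axis of beaker and the z axis of free_peg, either way round below 0.2 rad and z of free_peg_tip in the frame of beaker between 0.095 and 0.111 m and distance between free_peg_tip and beaker below 0.116 m and contact force between beaker and free_peg above 0.1 N and linear speed of beaker below 0.03 m/s and angular speed of beaker below 0.3 rad/s and angle between each of funnel, jar's own z axis and vertical below 0.15 rad and height (world z) of funnel between 0.028 and 0.045 m and height (world z) of jar between 0.028 and 0.045 m and distance of each of hung_a, hung_b from where it was at the start of the episode below 0.02 m); the robot touches nothing.
It fails at once if a beaker that already hung on the rack is shifted by more than 20 mm (distance of any of hung_a, hung_b from where it was at the start of the episode above 0.02 m).
It fails at once if the funnel or the jar is tipped over (angle between any of funnel, jar's own z axis and vertical above 0.6 rad).
It also fails if it takes over 51 s, if anything falls off the work surface, if the arm or the gripper's body presses on something with over 40 N, if the wrist force passes 120 N, or if a joint passes its speed limit or range.

## Robot

A 6-joint arm with a two-finger parallel gripper is mounted at the origin on the work surface. World frame = base frame: x ahead of the robot, y to its left, z up, the work surface at z = 0. Lengths are in m, angles in rad, forces in N, time in s.
With the tool pointing down it reaches from about 0.35 to 1 m from the base axis. Payload 7.1 kg.
Tool frame: the origin (TCP) lies between the finger pads; the fingertips stand 22 mm ahead of it and the grasp point (between the pads) lies 3 mm ahead of it; x points along the fingers, y is the direction in which the jaws open and shut, and the axes are right-handed (so a half turn about x gives the same grasp; the last joint's range is limited). The gripper opens to 85 mm and grips with 20 to 120 N. Pads are 22 mm wide; open, the fingers measure 114 mm over their backs; the gripper's body (76 mm by 85 mm) begins 54 mm behind the grasp point. The pads swing forward as they close: fully open they stand 13 mm farther back than shut.
Start: joints at [-1.191, 0.423, 1.63, -0, 1.089, -0.019], TCP at [0.243, -0.576, 0.253] pointing down, gripper open.
Joint ranges: [-3, 3], [-0.9, 2.11], [0.09, 2.58], [-1.31, 4.45], [0.11, 2.69], [-2.54, 2.54]. Speed limits (rad/s): [2.39, 2.39, 3.01, 3.14, 3.14, 3.14].

## Interface

Orientations are given as a rotation vector (axis times angle).
In Python, from rig import manip gives the robot as it stands. The module is installed in compiled form; this text tells all that it offers. Calls block until the motion is done:
- manip.move_to(position, orientation): joint-space move of the TCP to a pose.
- manip.servo_line(position, orientation=None, rate=0.15): straight line of the TCP; orientation=None keeps the orientation; rate is the mean speed in m/s.
- manip.set_joints(angles): joint-space move.
- manip.command_gripper(opening, f_grip=None): finger opening in m; f_grip is the grip in N (None keeps the last); returns when the fingers have stopped.
- manip.hold(seconds).
- manip.solve_ik(position, orientation): joint angles nearest the present ones, or None.
- manip.camera(name): name is "scene" or "top"; returns a dict with "image" (420x560x3 uint8, red, green, blue), "fx", "fy", "cx", "cy" (pixels), "cam_to_world" (4x4, takes a point from camera to world coordinates). Camera axes: x right, y down, z forward; pixel columns grow to the right and rows downward; lengths in m; the calibration is good to about 2 mm. A picture is of the moment at which its call begins. There is no depth.
A pose or a line that the arm cannot do raises manip.IKError and nothing moves.
- manip.sign_off(): hands the job in, once; it reports no verdict.
Readings, each from a call of its own:
- manip.get_time(): time.
- manip.get_joint_positions(): joint angles.
- manip.get_joint_vel(): joint speeds.
- manip.get_tau(): joint torques, N m.
- manip.get_position(): TCP position.
- manip.get_ee_rot(): TCP orientation.
- manip.get_contact_force(): force on the tool from outside, world axes, zero at the start.
- manip.get_torque(): the same for the moment, N m.
- manip.get_width(): finger opening in m.
Only numpy, scipy, OpenCV 4.12 (cv2) and the standard library are available. Lean on these libraries where they do the work, as an engineer would, in place of code of your own. Each camera call takes 0.05 s, during which the arm holds its last target.

## Working session

There is one attempt and no reset: what is moved stays moved. The work goes in short steps, each a Python script; the robot and the scene stay as the last script left them, time stands still between calls to the robot, and variables do not carry over. Pictures are saved under pics/ and viewed, and the job is handed in when it is done.

```bash
mkdir -p pics; python3 - <<'E'
from rig import manip
import cv2, numpy as np
for n in ("scene","top"):
    c=manip.camera(n); cv2.imwrite(f"pics/{n}0.png",c["image"][:,:,::-1])
    print(n,c["fx"],c["fy"],c["cx"],c["cy"]); print(np.round(c["cam_to_world"],4))
    np.savez(f"{n}0.npz",**c)
print(manip.get_time(),manip.get_ee_rot(),manip.get_position(),manip.get_width())
E
```

```text
scene 397.3182304781548 397.3182304781548 278.67376402886856 217.88651178168027
[[ 0.734   0.6388 -0.2308  0.8144]
 [ 0.6792 -0.6883  0.255  -0.2066]
 [ 0.004  -0.3439 -0.939   0.9588]
 [ 0.      0.      0.      1.    ]]
top 382.6240142832399 382.6240142832399 277.30260806981875 217.85594368651314
[[ 0.0146 -0.9865  0.1628  0.4805]
 [-0.9998 -0.0122  0.0156  0.0064]
 [-0.0134 -0.163  -0.9865  0.9991]
 [ 0.      0.      0.      1.    ]]
0.1 [ 2.00262815  0.40617997 -2.00315482] [ 0.24256466 -0.57551326  0.25261422] 0.08502818443268445
```

View pics/scene0.png

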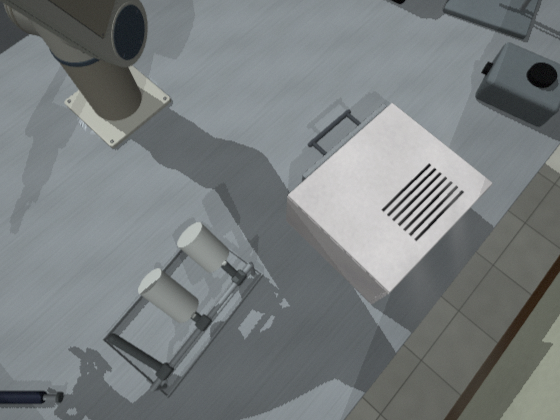

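View pics/top0.png

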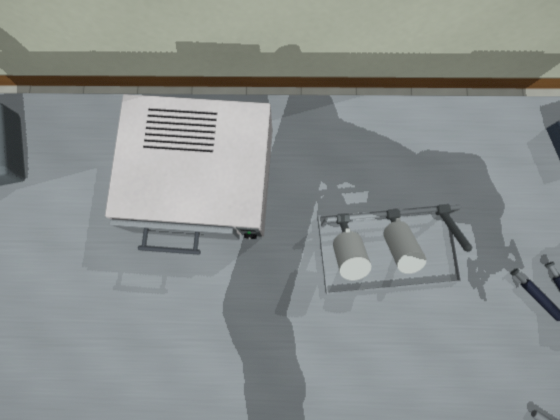

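The cabinet is on the left (+y) with its handle bar at about top (170,249). The rack is on the right, and its free peg is the rightmost, with root at about (444,210) and tip at about (468,247). Next I'll take enlarged crops.

```bash
python3 - <<'E'
import cv2
t=cv2.imread("pics/top0.png");s=cv2.imread("pics/scene0.png")
def crop(im,x,y,w,h,k,n):
    c=cv2.resize(im[y:y+h,x:x+w],None,fx=k,fy=k,interpolation=cv2.INTER_CUBIC); cv2.imwrite(n,c)
crop(t,100,190,180,75,4,"pics/tc_cab.png")
crop(t,310,190,180,110,4,"pics/tc_rack.png")
crop(s,90,210,190,190,3,"pics/sc_rack.png")
crop(s,280,90,120,120,5,"pics/sc_cab.png")
E
```

```text
(no output)
```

View pics/tc_cab.png

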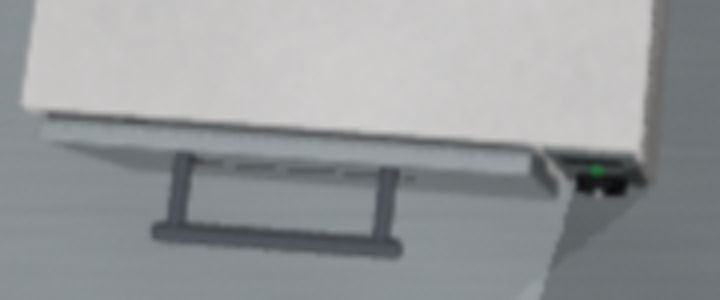

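View pics/tc_rack.png

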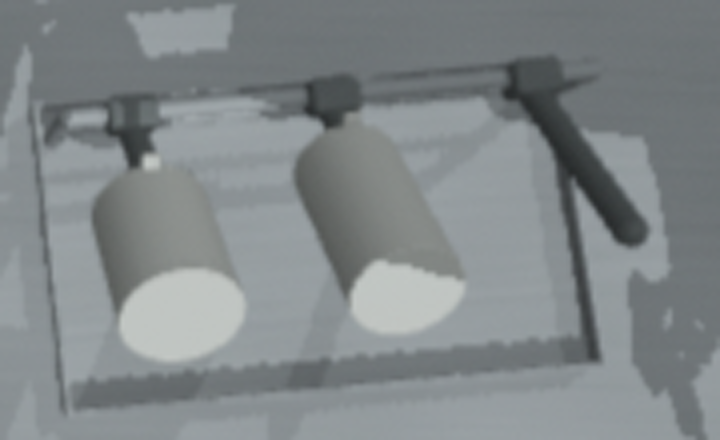

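View pics/sc_rack.png

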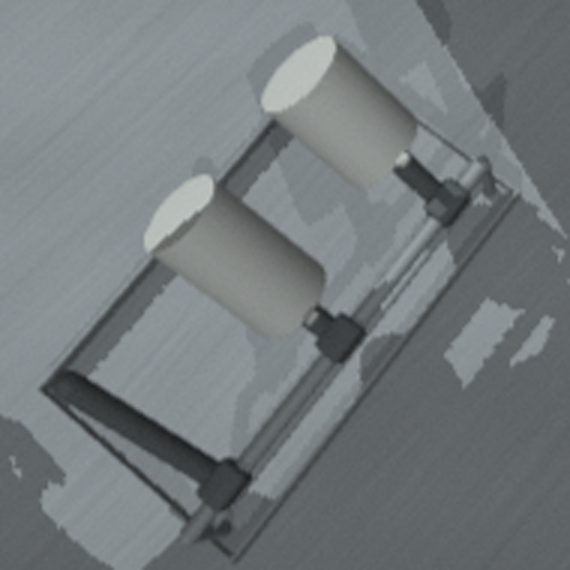

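View pics/sc_cab.png

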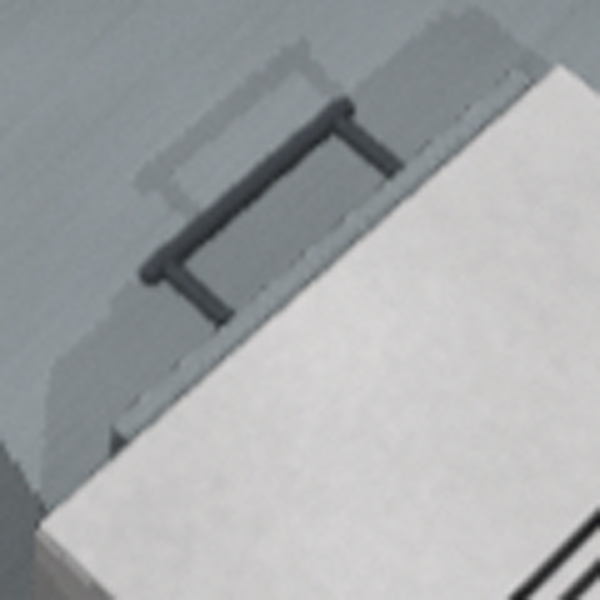

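```bash
cat > h.py <<'E'
import numpy as np, cv2
def ray(c,uv):
    T=c["cam_to_world"];d=np.array([(uv[0]-c["cx"])/c["fx"],(uv[1]-c["cy"])/c["fy"],1.]);d=T[:3,:3]@d
    return T[:3,3],d/np.linalg.norm(d)
def atz(c,uv,z):
    o,d=ray(c,uv);return o+d*(z-o[2])/d[2]
def tri(c1,a,c2,b):
    A=np.zeros((3,3));B=np.zeros(3)
    R=[ray(c1,a),ray(c2,b)]
    for o,d in R:
        P=np.eye(3)-np.outer(d,d);A+=P;B+=P@o
    p=np.linalg.solve(A,B);return p,[np.linalg.norm((np.eye(3)-np.outer(d,d))@(p-o)) for o,d in R]
def proj(c,p):
    T=np.linalg.inv(c["cam_to_world"]);q=T[:3,:3]@p+T[:3,3];return np.array([c["fx"]*q[0]/q[2]+c["cx"],c["fy"]*q[1]/q[2]+c["cy"]])
def cr(x,y,k,u,v): return (x+(u+.5)/k-.5, y+(v+.5)/k-.5)
E
python3 - <<'E'
from h import *
S=dict(np.load("scene0.npz"));T=dict(np.load("top0.npz"))
np.set_printoptions(precision=4,suppress=True)
tc=lambda u,v:cr(100,190,4,u,v); tr=lambda u,v:cr(310,190,4,u,v)
sr=lambda u,v:cr(90,210,3,u,v); sc=lambda u,v:cr(280,90,5,u,v)
L=[("h left",tc(156,231),sc(150,274)),("h right",tc(399,249),sc(345,105)),("tipc",tr(631,228),sr(66,388)),("rootblock free",tr(536,76),sr(224,484)),("root mid",tr(333,95),sr(341,340)),("root 3",tr(133,112),sr(446,203)),
("cab left front",tc(25,106),sc(40,522))]
for n,a,b in L: print(n,*tri(T,a,S,b), atz(T,a,.15),atz(S,b,.15))
for n,a in (("cab FL",tc(25,106)),("cab ~FR",tc(545,149)),): print(n,atz(T,a,.174))
for n,a in (("cab FL",sc(560,65)),("cab FR",sc(40,522))): print(n,atz(S,a,.174))
for n,a in (("cab BL",(124,96)),("cab BR",(270,103))): print(n,atz(T,a,.174))
E
```

```text
h left [0.5368 0.2842 0.1021] [np.float64(0.0602122519250941), np.float64(0.06021225192509411)] [0.55   0.3283 0.15  ] [0.5447 0.1956 0.15  ]
h right [0.5675 0.1935 0.2977] [np.float64(0.04869035875272601), np.float64(0.048690358752726114)] [0.5419 0.1919 0.15  ] [0.5522 0.3295 0.15  ]
tipc [ 0.5584 -0.3851  0.1824] [np.float64(7.003581773626698e-05), np.float64(7.003581773618408e-05)] [ 0.5615 -0.4007  0.15  ] [ 0.5478 -0.3924  0.15  ]
rootblock free [ 0.6567 -0.3726  0.1006] [np.float64(0.0017281277819533498), np.float64(0.0017281277819534318)] [ 0.6463 -0.3533  0.15  ] [ 0.6667 -0.3617  0.15  ]
root mid [ 0.6449 -0.2546  0.0936] [np.float64(0.0013462578191108822), np.float64(0.0013462578191110151)] [ 0.6341 -0.2395  0.15  ] [ 0.6567 -0.2504  0.15  ]
root 3 [ 0.632  -0.135   0.0985] [np.float64(0.0006006846249766077), np.float64(0.000600684624976671)] [ 0.623  -0.1274  0.15  ] [ 0.6432 -0.1388  0.15  ]
cab left front [0.608  0.1293 0.4085] [np.float64(0.14705186533290399), np.float64(0.14705186533290399)] [0.6198 0.4081 0.15  ] [0.5918 0.0679 0.15  ]
cab FL [0.6159 0.3967 0.174 ]
cab ~FR [0.5956 0.1095 0.174 ]
cab FL [0.6201 0.4    0.174 ]
cab FR [0.5984 0.0598 0.174 ]
cab BL [0.8988 0.3793 0.174 ]
cab BR [0.8843 0.0401 0.174 ]
```

Measured so far:

| Item | Position or angle | Check |
|---|---|---|
| Handle centre | about (0.547, 0.261) at z 0.15 | ends 135 mm apart, against 142 mm for the bar |
| Cabinet yaw | about -0.062 | |
| Drawer | about 17 mm out | inside the stated 0 to 20 mm |
| Peg end-sphere centre | (0.558, -0.385, 0.182) | expected z is 0.184 |
| Rack yaw | about 0.103 | peg spacing about 119 mm, against 120 mm |

These agree with the given sizes, so I'll pull the drawer now.

```bash
cat >> h.py <<'E'
from scipy.spatial.transform import Rotation as Rn
CY=-0.062
cx=np.array([np.cos(CY),np.sin(CY),0]);cyv=np.array([-np.sin(CY),np.cos(CY),0])
def ori(x,y):
    x=np.array(x,float);x/=np.linalg.norm(x);y=np.array(y,float);y-=x*(x@y);y/=np.linalg.norm(y)
    return Rn.from_matrix(np.column_stack([x,y,np.cross(x,y)])).as_rotvec()
E
python3 - <<'E'
from h import *
from rig import manip
np.set_printoptions(precision=4,suppress=True)
p=manip.get_position(); 
h=np.array([.547,.261,.153])
print(Rn.from_rotvec(manip.get_ee_rot()).as_matrix())
for s in (1,-1):
    o=ori([0,0,-1],s*cx); print(s,manip.solve_ik(h,o),manip.solve_ik(h-.175*cx,o))
manip.servo_line(p+[0,0,.12],rate=.3)
manip.command_gripper(.034)
print(manip.get_time(),manip.get_width())
E
```

```text
[[-0.0005  0.3883 -0.9215]
 [ 0.0013 -0.9215 -0.3883]
 [-1.     -0.0014 -0.    ]]
1 [ 0.4256  0.5228  1.7376 -0.      0.8812  0.4876] [ 0.6048  0.3458  2.0551 -0.      0.7406  0.6668]
-1 None [ 0.6048  0.3458  2.0551 -0.      0.7406 -2.4748]
1.2 0.033952269424623885
```

```bash
python3 - <<'E'
from h import *
from rig import manip
np.set_printoptions(precision=4,suppress=True)
h=np.array([.547,.261,.153]); o=ori([0,0,-1],cx)
manip.move_to(h+[0,0,.12],o); print(manip.get_time())
manip.servo_line(h+[0,0,.03],rate=.2)
manip.servo_line(h,rate=.06); print(manip.get_contact_force())
manip.command_gripper(.0,25); print(manip.get_time(),manip.get_width(),manip.get_contact_force(),manip.get_position())
c=manip.camera("scene");cv2.imwrite("pics/s1.png",c["image"][:,:,::-1])
c=manip.camera("top");cv2.imwrite("pics/t1.png",c["image"][:,:,::-1])
E
```

```text
4.3333
[-0.0982  0.7857  0.6027]
5.9 0.011080850248087462 [1.1119 0.8129 0.7138] [0.5474 0.2611 0.1534]
```

View pics/s1.png

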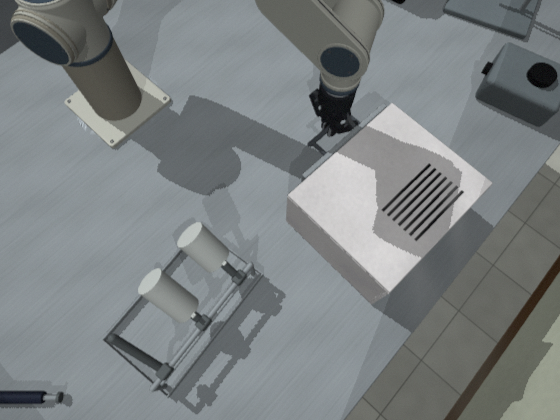

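The fingers have closed on the bar: width 11 mm against the bar's 12 mm, and in the picture the gripper sits on the handle at about (340,125). Next is the pull, smooth and slowing near the stop.

```bash
python3 - <<'E'
from h import *
from rig import manip
np.set_printoptions(precision=4,suppress=True)
p=manip.get_position()
manip.servo_line(p-.162*cx,rate=.1); print(manip.get_time(),manip.get_contact_force())
for s in np.arange(.166,.2,.003):
    manip.servo_line(p-s*cx,rate=.03); f=manip.get_contact_force(); print(round(s,4),f,(p-manip.get_position())@cx,manip.get_width())
    if f@cx>15: break
print(manip.get_time())
E
```

```text
7.7667 [-1.2829 -1.4102  7.8943]
0.166 [ 0.1269 -2.4353  6.9768] 0.1662102810130577 0.01124955396665166
0.169 [-0.7072 -2.4244  6.9337] 0.16912618478355404 0.01098210480375064
0.172 [ 0.5356 -2.5365  6.9657] 0.17215582414712846 0.010992736627655285
0.175 [-0.6188 -3.0626  7.1604] 0.17521756128549199 0.011016134717177361
0.178 [ 5.8881 -5.8395  2.3641] 0.176956585614571 0.010805611042899559
0.181 [ 20.2988 -10.9872  -5.9817] 0.17715789838607315 0.011297473824409439
9.3
```

```bash
python3 - <<'E'
from h import *
from rig import manip
np.set_printoptions(precision=4,suppress=True)
p=manip.get_position(); manip.servo_line(p,rate=.05)
manip.command_gripper(.034); manip.servo_line(p+[0,0,.15],rate=.25)
print(manip.get_time())
for n in ("scene","top"):
    c=manip.camera(n);np.savez(n+"2.npz",**c);cv2.imwrite(f"pics/{n}2.png",c["image"][:,:,::-1])
print(p,manip.get_contact_force(),manip.get_time())
E
```

```text
10.65
[0.3706 0.272  0.1535] [-0.0032  0.0799  0.2115] 10.75
```

View pics/scene2.png

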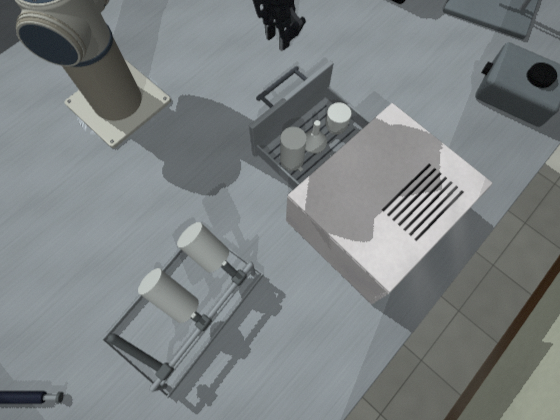

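View pics/top2.png

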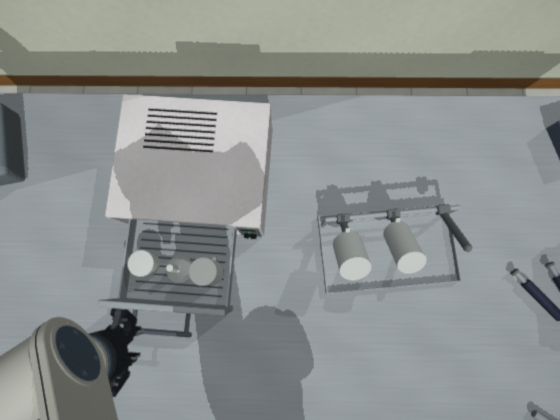

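The drawer is out. Top view shows a bright round object at (143,263), the funnel stem at (176,268) and a grey one at (203,271). I need enlarged crops to tell beaker from jar.

```bash
python3 - <<'E'
import cv2
def crop(n,x,y,w,h,k,o):
    im=cv2.imread(n);cv2.imwrite(o,cv2.resize(im[y:y+h,x:x+w],None,fx=k,fy=k,interpolation=cv2.INTER_CUBIC))
crop("pics/top2.png",100,210,150,110,5,"pics/t2c.png")
crop("pics/scene2.png",240,55,140,140,4,"pics/s2c.png")
E
```

```text
(no output)
```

View pics/t2c.png

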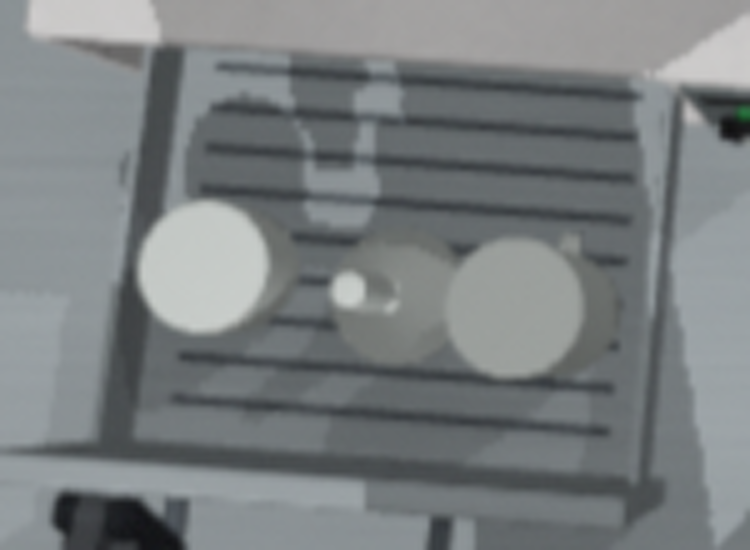

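View pics/s2c.png

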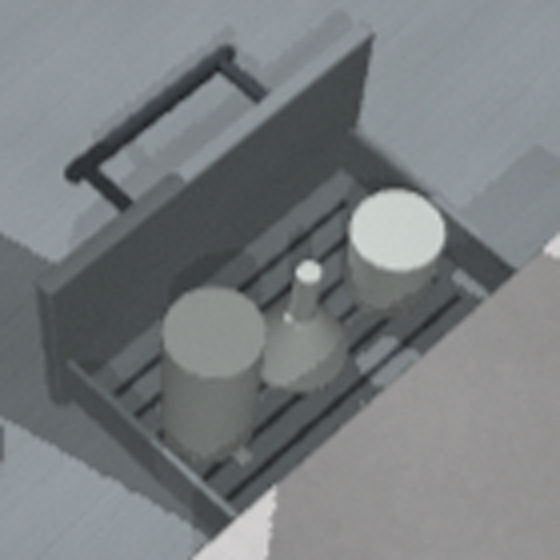

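The tall beaker is the right-hand one: its top disc is at top-crop (514,308) and scene-crop (214,332). The jar is at the left and the funnel in the middle.

```bash
python3 - <<'E'
from h import *
from rig import manip
np.set_printoptions(precision=4,suppress=True)
S=dict(np.load("scene2.npz"));T=dict(np.load("top2.npz"))
a=cr(100,210,5,514,308);b=cr(240,55,4,214,332)
print("beaker",tri(T,a,S,b),atz(T,a,.145),atz(S,b,.145))
print("diam",atz(T,cr(100,210,5,583,308),.145)-atz(T,cr(100,210,5,445,308),.145))
a2=cr(100,210,5,203,266);b2=cr(240,55,4,397,231)
print("jar",tri(T,a2,S,b2),atz(T,a2,.101),atz(S,b2,.101))
a3=cr(100,210,5,348,289);b3=cr(240,55,4,309,272)
print("stem",tri(T,a3,S,b3),atz(T,a3,.127))
# front: handle gripped at .3706,.272 -> front outer face +.045
f=np.array([.3706,.272,0])+.045*cx
B=(atz(T,a,.145)+atz(S,b,.145))/2
print("behind front",(B-f)@cx,"y off",(B-f)@cyv)
pz=np.array([-.7071*np.cos(.103),-.7071*np.sin(.103),.7071]); lat=np.array([-np.sin(.103),np.cos(.103),0])
g=np.array([B[0],B[1],.118])
for s in(1,-1):
  for nm,y in (("cx",cx),("cy",cyv)):
    print(s,nm,manip.solve_ik(g,ori([0,0,-1],s*y)))
  print("peg",manip.solve_ik(np.array([.558,-.385,.182])+.04*pz,ori(-pz,s*lat)), manip.solve_ik(np.array([.558,-.385,.182])+.2*pz,ori(-pz,s*lat)))
E
```

```text
beaker (array([0.5003, 0.1862, 0.1409]), [np.float64(0.0013019588900182015), np.float64(0.0013019588900180662)]) [0.4995 0.1842 0.145 ] [0.5026 0.1854 0.145 ]
diam [ 0.0009 -0.0614  0.    ]
jar (array([0.5188, 0.3439, 0.0946]), [np.float64(0.0011285846710957464), np.float64(0.0011285846710956764)]) [0.5179 0.3405 0.101 ] [0.5215 0.3409 0.101 ]
stem (array([0.5081, 0.2659, 0.1234]), [np.float64(0.001082445196017233), np.float64(0.0010824451960173437)]) [0.5074 0.2639 0.127 ]
behind front 0.09060076197932658 y off -0.07896568897736286
1 cx [ 0.331   0.4923  1.9141 -0.      0.7352  0.393 ]
1 cy [ 0.331   0.4923  1.9141 -0.      0.7352 -1.1778]
peg None None
-1 cx None
-1 cy [ 0.331   0.4923  1.9141 -0.      0.7352  1.9638]
peg [-0.9082  0.4667  1.9252  1.2381  0.6867 -0.4256] [-1.1112  0.2175  1.964   0.987   0.9176 -0.2587]
```

Beaker top at (0.501, 0.185), diameter 61 mm against 62. It is 91 mm behind the front, and the jar and funnel are in a row about 80 mm apart, all as specified. Now I'll grasp from above with the jaws along the drawer.

```bash
cat >> h.py <<'E'
RY=.103
pz=np.array([-.7071*np.cos(RY),-.7071*np.sin(RY),.7071]); lat=np.array([-np.sin(RY),np.cos(RY),0]); up=np.array([.7071*np.cos(RY),.7071*np.sin(RY),.7071])
tip=np.array([.5584,-.3851,.1824])+.009*pz
opeg=ori(-pz,-lat)
def pegtcp(back,down,g=.083): # beaker origin `back` from seated, `down` below the peg axis
    return tip-.107*pz+back*pz-down*up+g*pz
E
python3 - <<'E'
from h import *
from rig import manip
np.set_printoptions(precision=4,suppress=True)
o=ori([0,0,-1],cx); g=np.array([.501,.185,.118])
manip.command_gripper(.085)
manip.move_to(g+[0,0,.09],o)
manip.servo_line(g,rate=.12); print(manip.get_time(),manip.get_contact_force())
manip.command_gripper(.0,40); print(manip.get_time(),manip.get_width(),manip.get_contact_force(),manip.get_position())
w=np.array([.38,-.25,.42]);t=Rn.from_rotvec
ow=ori([np.sin(.4)*np.cos(-.5),np.sin(.4)*np.sin(-.5),-np.cos(.4)],-lat)
print(manip.solve_ik(g+[0,0,.28],o),manip.solve_ik(w,ow))
for b in (.16,.135,.1,.05,0): print(b,pegtcp(b,.01),manip.solve_ik(pegtcp(b,.01),opeg))
E
```

```text
12.9583 [0.2183 0.1215 0.1819]
13.3083 0.06046507120686975 [-0.1376 -0.4573  5.9264] [0.5016 0.1852 0.1191]
[ 0.3314  0.1464  1.6686 -0.      1.3265  0.3934] [-0.6419 -0.1913  1.997   0.0682  0.9406  0.8346]
0.16 [ 0.4494 -0.3964  0.2779] [-1.0492  0.3057  1.9732  1.0741  0.8255 -0.335 ]
0.135 [ 0.467  -0.3946  0.2602] [-1.0166  0.3447  1.9684  1.1141  0.7881 -0.3616]
0.1 [ 0.4916 -0.392   0.2354] [-0.9726  0.4007  1.9572  1.1734  0.7406 -0.4015]
0.05 [ 0.5267 -0.3884  0.2001] [-0.9134  0.4824  1.9325  1.2623  0.6828 -0.4618]
0 [ 0.5619 -0.3847  0.1647] [-0.8582  0.5648  1.8979  1.352   0.6359 -0.522 ]
```

```bash
python3 - <<'E'
from h import *
from rig import manip
np.set_printoptions(precision=4,suppress=True)
p=manip.get_position(); manip.servo_line(p+[0,0,.03],rate=.08)
manip.servo_line(p+[0,0,.28],rate=.25)
print(manip.get_time(),manip.get_width(),manip.get_contact_force())
for n in ("scene","top"):
    c=manip.camera(n);np.savez(n+"3.npz",**c);cv2.imwrite(f"pics/{n}3.png",c["image"][:,:,::-1])
E
```

```text
15.0 0.060577158907299845 [-0.0413  0.3451 -1.3292]
```

View pics/scene3.png

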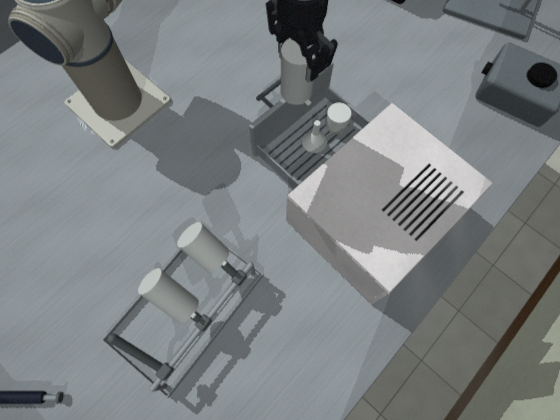

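View pics/top3.png

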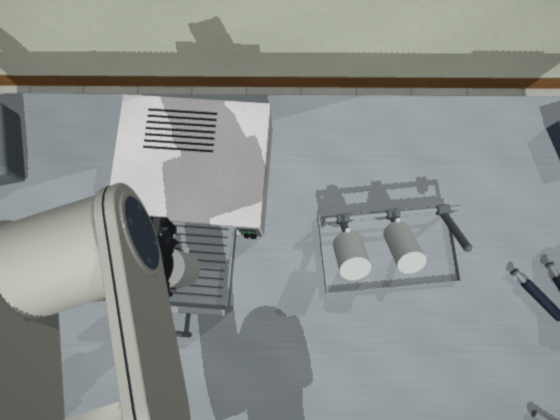

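The beaker is held upright at scene (296,72), and the funnel at (315,135) and jar at (339,118) are still standing. I'll carry it to the peg.

```bash
python3 - <<'E'
from h import *
from rig import manip
np.set_printoptions(precision=4,suppress=True)
w=np.array([.38,-.25,.42])
ow=ori([np.sin(.4)*np.cos(-.5),np.sin(.4)*np.sin(-.5),-np.cos(.4)],-lat)
manip.move_to(w,ow); print(manip.get_time(),manip.get_width())
manip.move_to(pegtcp(.19,.01,.084),opeg)
manip.servo_line(pegtcp(.15,.01,.084),opeg,rate=.1)
print(manip.get_time(),manip.get_width(),manip.get_contact_force(),manip.get_position(),pegtcp(.15,.01,.084))
for n in ("scene","top"):
    c=manip.camera(n);np.savez(n+"4.npz",**c);cv2.imwrite(f"pics/{n}4.png",c["image"][:,:,::-1])
def crop(n,x,y,w,h,k,o):
    im=cv2.imread(n);cv2.imwrite(o,cv2.resize(im[y:y+h,x:x+w],None,fx=k,fy=k,interpolation=cv2.INTER_CUBIC))
crop("pics/top4.png",380,180,150,140,4,"pics/t4c.png")
crop("pics/scene4.png",30,230,190,180,3,"pics/s4c.png")
E
```

```text
16.7583 0.060450394878210204
18.3667 0.06065420958670724 [-0.3058  0.6024 -0.2579] [ 0.4561 -0.3951  0.271 ] [ 0.4557 -0.3957  0.2715]
```

View pics/s4c.png

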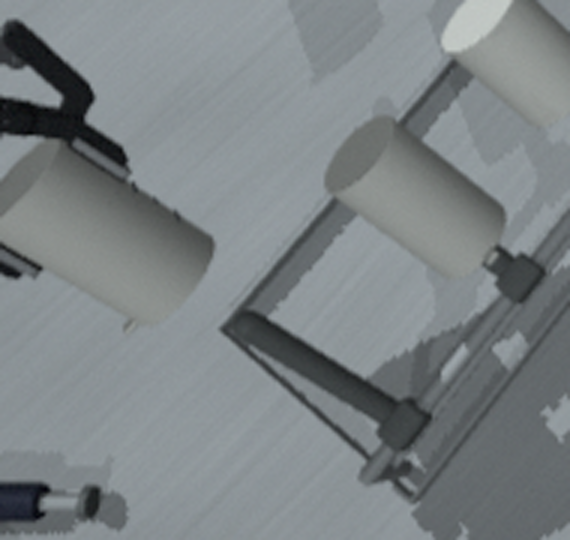

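View pics/t4c.png

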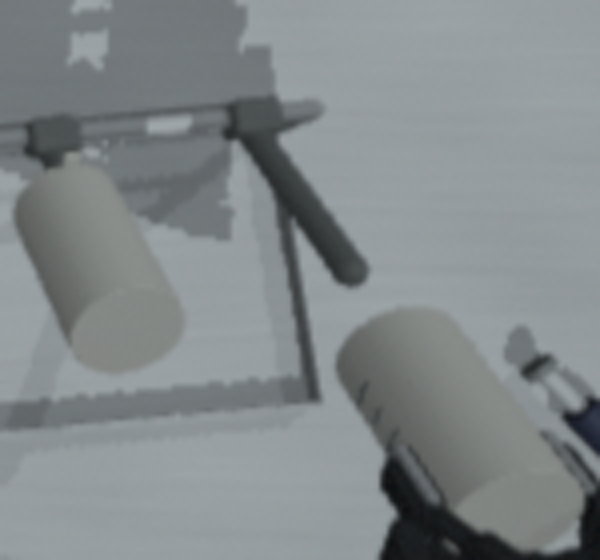

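View pics/scene4.png

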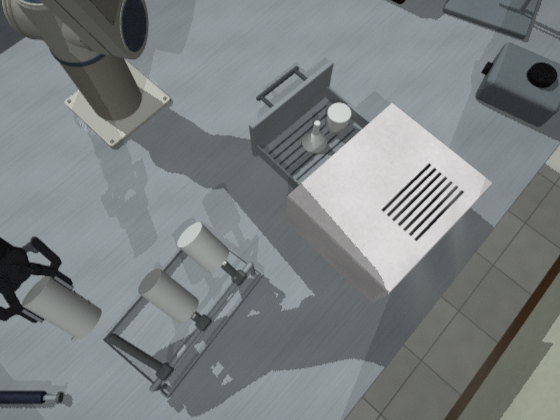

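The beaker's axis lies along the extended peg line in both views. In the top crop the mouth centre is at about (400,350), on the line through the tip at (350,268). In the scene crop it is at about (180,275), against a tip at (248,322). I'll slide it on, watching the force.

```bash
python3 - <<'E'
from h import *
from rig import manip
np.set_printoptions(precision=4,suppress=True)
for b in (.10,.07,.04,.012):
    manip.servo_line(pegtcp(b,.012,.084),rate=.06); f=manip.get_contact_force(); print(b,f@pz,f@up,f@lat,manip.get_width())
    if np.linalg.norm(f)>10: break
print(manip.get_time())
for n in ("scene","top"):
    c=manip.camera(n);np.savez(n+"5.npz",**c);cv2.imwrite(f"pics/{n}5.png",c["image"][:,:,::-1])
def crop(n,x,y,w,h,k,o):
    im=cv2.imread(n);cv2.imwrite(o,cv2.resize(im[y:y+h,x:x+w],None,fx=k,fy=k,interpolation=cv2.INTER_CUBIC))
crop("pics/top5.png",380,180,150,140,4,"pics/t5c.png")
crop("pics/scene5.png",30,230,190,180,3,"pics/s5c.png")
E
```

```text
0.1 -0.055826862959985006 -0.15673289909226637 0.10348839989543149 0.06071834796104409
0.07 -1.036143307105022 -0.9210187465512758 0.9610274100434695 0.06070038848878817
0.04 -0.8864091197005817 -0.7288137922715893 0.3526171337758655 0.0607819861580913
0.012 -1.6085080445446223 -0.7393096140674208 -0.16971540590104395 0.060499466159679806
21.3667
```

View pics/s5c.png

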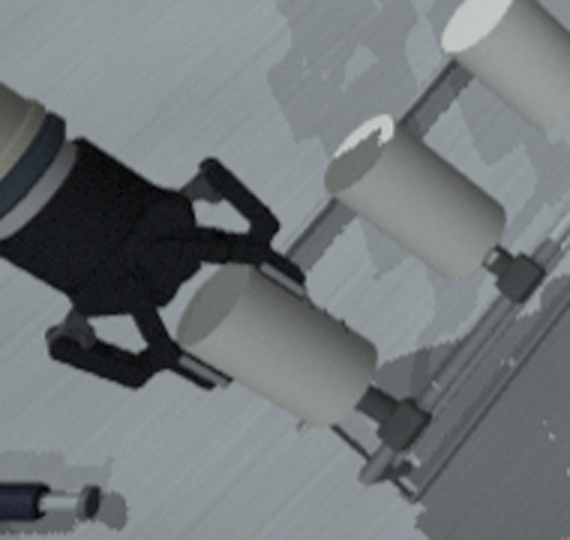

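View pics/t5c.png

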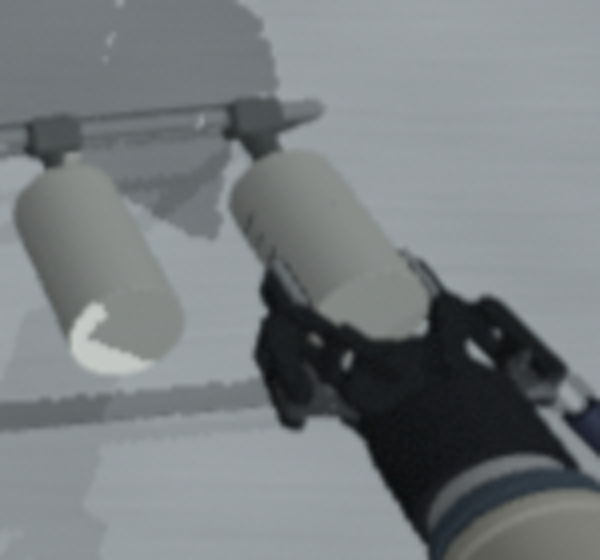

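The peg is now inside the beaker, with its root emerging from the mouth at scene crop (375,400). Next I push along the axis until the base meets the tip, then lower until the wall lies on the peg.

```bash
python3 - <<'E'
from h import *
from rig import manip
np.set_printoptions(precision=4,suppress=True)
f0=manip.get_contact_force(); b=.012
while b>-.010:
    b-=.0015; manip.servo_line(pegtcp(b,.014,.084),rate=.02); f=manip.get_contact_force()-f0; print(round(b,4),np.array([f@pz,f@up,f@lat]))
    if f@pz>5: break
d=.014
while d<.026:
    d+=.0015; manip.servo_line(pegtcp(b,d,.084),rate=.02); f=manip.get_contact_force()-f0; print("d",round(d,4),np.array([f@pz,f@up,f@lat]))
    if f@up>3: break
print(b,d,manip.get_time(),manip.get_position(),manip.get_width())
E
```

```text
0.0105 [-1.2573  0.402   1.23  ]
0.009 [-0.9835  0.4975  0.6604]
0.0075 [ 0.377  -0.5232  0.3768]
0.006 [-0.5807  0.4452  0.7141]
0.0045 [-0.7907  0.4884  0.5812]
0.003 [ 0.0687 -0.6957  0.7423]
0.0015 [-0.7151 -0.4915  0.4012]
0.0 [ 6.0069 -0.7475  1.544 ]
d 0.0155 [ 8.1602  1.0353 -0.6554]
d 0.017 [ 7.9808  0.7255 -0.1441]
d 0.0185 [6.3135 4.2603 0.3422]
2.168404344971009e-18 0.018500000000000003 24.2417 [ 0.5561 -0.386   0.1607] 0.060589286081185
```

Base contact came at b=0 and wall contact at 18.5 mm, both as predicted. Releasing and backing off along the peg axis.

```bash
python3 - <<'E'
from h import *
from rig import manip
np.set_printoptions(precision=4,suppress=True)
manip.command_gripper(.068); manip.command_gripper(.085); print(manip.get_contact_force(),manip.get_width())
p=manip.get_position(); manip.servo_line(p+.05*pz,rate=.08); manip.servo_line(p+.17*pz,rate=.2)
print(manip.get_time(),manip.get_contact_force())
for n in ("scene","top"):
    c=manip.camera(n);np.savez(n+"6.npz",**c);cv2.imwrite(f"pics/{n}6.png",c["image"][:,:,::-1])
def crop(n,x,y,w,h,k,o):
    im=cv2.imread(n);cv2.imwrite(o,cv2.resize(im[y:y+h,x:x+w],None,fx=k,fy=k,interpolation=cv2.INTER_CUBIC))
crop("pics/top6.png",320,180,190,140,4,"pics/t6c.png")
crop("pics/scene6.png",30,210,240,190,3,"pics/s6c.png")
E
```

```text
[0.2037 0.4032 0.769 ] 0.0847062143246805
26.325 [-0.6015  0.128   0.2427]
```

View pics/s6c.png

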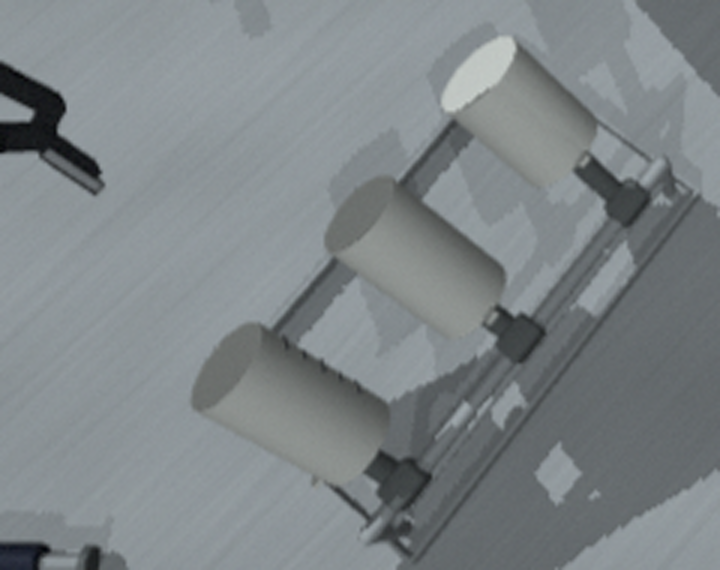

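View pics/t6c.png

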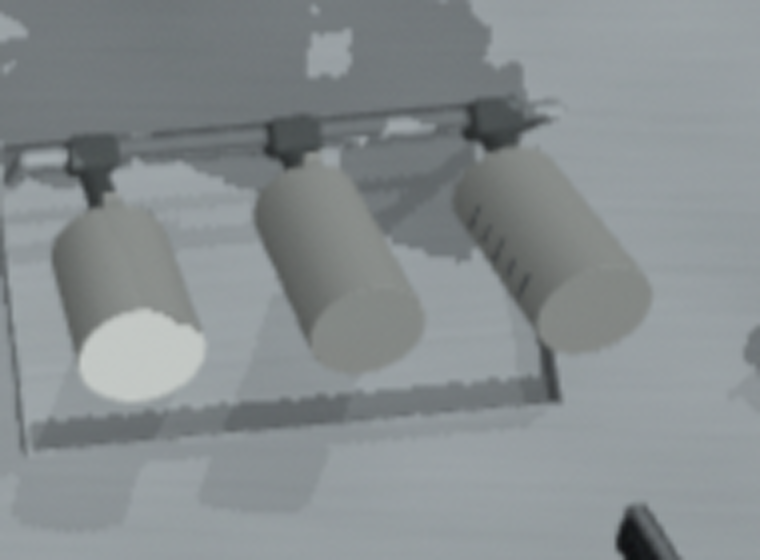

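View pics/scene6.png

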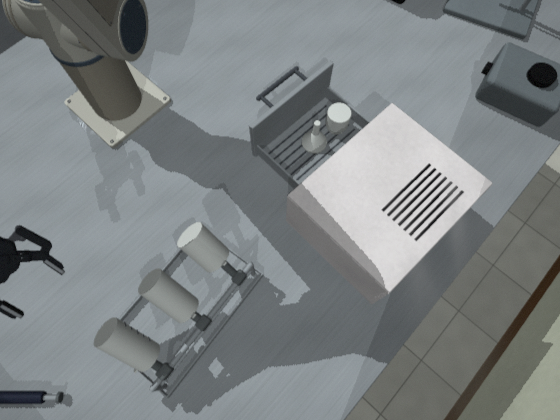

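The beaker hangs parallel to its neighbour, with its base face centred at about scene crop (232,368) and top crop (596,308). I'll check those against the predicted seated pose, and check the drawer position too.

```bash
python3 - <<'E'
from h import *
np.set_printoptions(precision=4,suppress=True)
S=dict(np.load("scene6.npz"));T=dict(np.load("top6.npz"))
P=tip+.003*pz-.019*up
print("base centre predicted",P,"seen",tri(T,cr(320,180,4,596,308),S,cr(30,210,3,232,368)))
x,d=P,0
im=cv2.imread("pics/scene6.png")[55:195,240:380];cv2.imwrite("pics/s6d.png",cv2.resize(im,None,fx=4,fy=4,interpolation=cv2.INTER_CUBIC))
# hung beakers: template shift between first and last picture
for n,bx in (("scene",[(140,265,60,60),(175,220,60,60)]),("top",[(330,225,45,60),(380,215,48,62)])):
    A=cv2.cvtColor(cv2.imread(f"pics/{n}0.png"),6);B=cv2.cvtColor(cv2.imread(f"pics/{n}6.png"),6)
    for (u,v,w,h) in bx:
        r=cv2.matchTemplate(cv2.Canny(B[v-8:v+h+8,u-8:u+w+8],40,100),cv2.Canny(A[v:v+h,u:u+w],40,100),cv2.TM_CCOEFF_NORMED)
        m=cv2.minMaxLoc(r);print(n,np.array(m[3])-8,m[1])
E
```

```text
base centre predicted [ 0.5366 -0.3874  0.1775] seen (array([ 0.5389, -0.387 ,  0.176 ]), [np.float64(0.002520207466568985), np.float64(0.0025202074665690013)])
scene [0 0] 0.6260964870452881
scene [0 0] 0.7415453195571899
top [0 0] 0.7860361337661743
top [0 0] 0.6763809323310852
```

View pics/s6d.png

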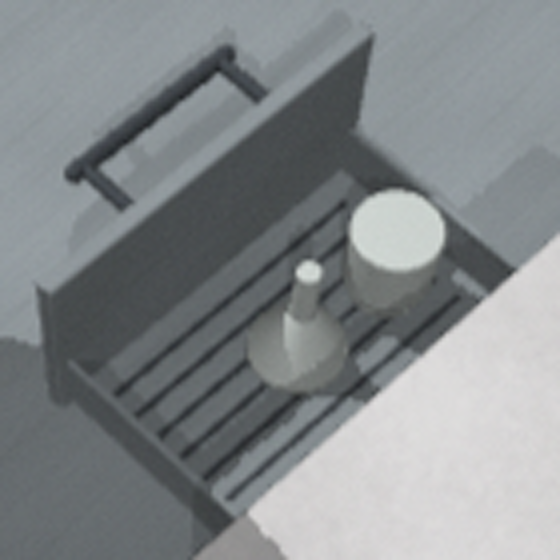

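The handle is at the same pixels as right after the pull: (75,172) and (228,52). The funnel and jar are upright and the hung beakers show no shift, so I'm handing in.

```bash
python3 - <<'E'
from rig import manip
manip.hold(.3); print(manip.get_time(),manip.get_contact_force()); manip.sign_off()
E
```

```text
26.725 [0.12458019 0.30916893 0.550808  ]
the job is handed in; nothing more can be done
```

The job is done and handed in at 26.7 s of the 51 s allowed. I pulled the drawer by its handle until the stop pushed back with about 20 N, then let go of it. I lifted the tall beaker out from above, tilted it 45°, slid it over the free peg until its base met the tip and its wall lay on the peg, then released it and backed off.

- **Beaker:** its base centre was seen about 3 mm from the predicted seated position. The lines of sight from the two cameras passed within about 5 mm of each other, so that figure is only good to a few millimetres.
- **Drawer:** the handle stayed at the same pixels as right after the pull. I had no direct reading of how far the drawer is out, so "at its stop" rests on that push-back.
- **Funnel, jar and hung beakers:** the funnel and jar were upright on the drawer floor. The hung beakers showed no pixel shift in either camera.
- **Robot:** it was clear of everything, with under 1 N on the tool.

No check failed. `sign_off` gives no verdict.

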